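# Ready the probe and crack open the well's seal cap

### The job

Get the cold well ready for its next probe: hook the green-headed sensor carrier onto the blue end of the rail, slide it along the rail (without lifting it off) until it is centred on the yellow mark, and let go of it there. Then pull the well's seal cap (the one with the red handle) up free of its sticky seal without letting it fly off, and finish still holding it level, slightly open: about 20 mm above its seat, straight over the well. Leave the jar, the screwdriver and the spare sensor where they are.

Things in the scene. Friction and masses are not known exactly. Their poses are not given: they have to be found in the camera images.
- carrier: Loose sensor carrier, 167 mm tall, about 0.25 kg, starts standing upright. Origin: centre of its underside, z up. Green head, a disc 52 mm across, at heights 0-30 mm; thin stem 30-65; then a C-shaped hanger 24-28 mm wide (y): lower arm 65-75 high, back at x = -35 to -25, bridge 115-125 high. The C's mouth opens to +x, at the start roughly away from the robot.
- carrier_tab (a point): Grip point in the carrier's white tab on top of the bridge, 149 mm above the carrier's origin and straight over it; same axes as the carrier. The tab is 12 mm thick (x), 28 mm wide (y), 125-167 mm high: pinch it from above across its 12 mm.
- carrier_seat (a point): Middle of the bridge's underside, 115 mm straight above the carrier's origin: here the bar lies when hung, between the end lip (x 10-16 mm, down to height 109) and a small stop (x -16 to -10, down to 111). Below the lip the mouth is open from height 75 to 109 mm, 34 mm, for the bar to enter.
- rail: Fixed probe rail: steel bar, 12 mm diameter, along this frame's y, its axis 170 mm above the table, between posts at y = -190 and +190 mm (blocks 18 mm wide along the bar). Origin on the table under the bar's middle, z up, -x roughly towards the robot. A carrier hung on it has its origin at x = 0, z = 61 mm here, with its x axis along the rail's x.
- blue_end (a point): Centre, on the bar's axis, of the blue-painted loading end of the rail, 110 mm to +y of the bar's middle; the blue runs 50 mm either way along the bar. Axes as the rail's.
- mark: Yellow ring painted round the bar, 30 mm long along it, 10 to 110 mm to -y of the bar's middle. Origin at its centre, on the bar's axis; axes parallel to the rail's.
- well: Fixed cold well: white flange plate 240 (x) x 200 x 12 mm, on it a square steel collar 130 mm wide, rim 47 mm above the table, covered by the seal cap. On its -x and +x sides stand yellow sprung catches with black rollers (tops 67 mm above the table) that bear on the cap's rounded top edge. Origin: centre of the underside, z up.
- cap: Loose square aluminium seal cap, 148 mm wide, 44 mm deep, about 0.4 kg, open below, seated over the well's collar with its top 57 mm above the table. Origin: centre of its lower edge, 13 mm above the table when seated; axes as the well's. The seal: pulling it up takes up to about 16 N, some 3 mm up; from 10 mm up only its weight (3-5 N). Let go, it drops back and seals again.
- cap_handle (a point): Middle of the red handle bar on top of the cap, 94 mm above the table when seated, 81 mm above the cap's origin. The bar is 12 mm thick (x), 18 mm high and 90 mm long (y), its underside 28 mm above the cap's top, with 70 mm clear between its two feet. Pinch it from above across its 12 mm, in the middle, and pull straight up.
- jar: Bystander: small amber jar with a white cap, 48 mm across, 75 mm tall, standing. Origin: centre of its underside.
- screwdriver: Bystander: orange-handled screwdriver, 160 mm long, lying on the table beyond the rail. Origin: under its middle; its x axis runs along it.
- spare: Bystander: spare green sensor head, 44 mm across, 40 mm tall, standing. Origin: centre of its underside.
Things that resemble listed ones, but are neither listed nor needed, are in the scene too. Leave any orange or pink look-alike of the carrier alone.

How it is judged (in metres and radians):
On the way, in this order (a step that is already met when the one before it is completed fails the run):
1. the carrier is hooked on the blue end of the rail, its weight on the bar (z of carrier in the frame of rail between 0.054 and 0.067 m and x of carrier in the frame of rail between -0.015 and 0.015 m and contact force between carrier and rail above 0.4 N and y of carrier in the frame of rail between 0.05 and 0.17 m), for 0.2 s.
2. the carrier hangs on the rail at the yellow mark, let go (z of carrier in the frame of rail between 0.054 and 0.067 m and x of carrier in the frame of rail between -0.015 and 0.015 m and contact force between carrier and rail above 0.4 N and y of carrier in the frame of mark between -0.012 and 0.012 m and contact force between the fingers and carrier below 0.1 N and angle between carrier's own z axis and vertical below 0.2 rad and z of cap in the frame of well below 0.017 m), for 0.3 s.
3. the cap is broken free and held slightly open by the fingers (z of cap in the frame of well between 0.025 and 0.043 m and horizontal distance between cap and well below 0.012 m and angle between cap's own z axis and vertical below 0.12 rad and contact force between the fingers and cap above 2 N), for 0.5 s.
At the end, for the whole second after the job is handed in: The carrier hangs still and free of the fingers on the rail within 12 mm of the yellow mark's centre, and the fingers hold the cap still and level (within 0.12 rad) over the well (within 12 mm), 12 to 30 mm above its seat (all of step 3 and z of carrier in the frame of rail between 0.054 and 0.067 m and x of carrier in the frame of rail between -0.015 and 0.015 m and contact force between carrier and rail above 0.4 N and y of carrier in the frame of mark between -0.012 and 0.012 m and contact force between the fingers and carrier below 0.1 N and angle between carrier's own z axis and vertical below 0.2 rad and linear speed of each of cap, carrier below 0.03 m/s and contact force between cap and jar below 0.1 N and contact force between cap and spare below 0.1 N and contact force between cap and screwdriver below 0.1 N); the arm keeps its last pose, push and grip.
It fails at once if the cap flies up or is lifted right off (over 42 mm above its seat) (z of cap in the frame of well above 0.055 m).
It fails at once if the carrier is lifted over or off the rail away from its blue end (z of carrier in the frame of rail above 0.078 m and x of carrier in the frame of rail between -0.02 and 0.03 m and y of carrier in the frame of rail between -0.18 and 0.035 m).
It fails at once if the jar is disturbed (moved over 30 mm) (distance of jar from where it was at the start of the episode above 0.03 m).
It fails at once if the screwdriver is disturbed (moved over 30 mm) (distance of screwdriver from where it was at the start of the episode above 0.03 m).
It fails at once if the spare is disturbed (moved over 30 mm) (distance of spare from where it was at the start of the episode above 0.03 m).
It also fails if it takes over 51 s, if anything falls off the work surface, if the arm or the gripper's body presses on something with over 40 N, if the wrist force passes 120 N, or if a joint passes its speed limit or range.

### The arm

A 6-joint arm with a two-finger parallel gripper is mounted at the origin on the work surface. World frame = base frame: x ahead of the robot, y to its left, z up, the work surface at z = 0. Lengths are in m, angles in degrees, forces in N, time in s.
With the tool pointing down it reaches from about 0.375 to 0.9 m from the base axis. Payload 3.1 kg.
Tool frame: the origin (TCP) lies on the front face of the gripper's body, between the roots of the fingers; the fingertips stand 70 mm ahead of it and the grasp point (between the pads) lies 51 mm ahead of it (bot.tip_extent is the distance from the TCP to the fingertips, in m); z points along the fingers, x is the direction in which the jaws open and shut, and the axes are right-handed (so a half turn about z gives the same grasp; the last joint's range is limited). The gripper opens to 87 mm and grips with 3 to 60 N. Pads are 19 mm wide; open, the fingers measure 117 mm over their backs; the gripper's body (75 mm by 190 mm) begins 51 mm behind the grasp point.
Start: joints at [52.798, 30.224, 82.088, -0, 67.689, -10.227], TCP at [0.283, 0.557, 0.292] pointing down, gripper open.
Joint ranges: [-176.69, 176.69], [-43.24, 126.21], [12.49, 139.97], [-82, 262], [0, 151.66], [-163.58, 163.58]. Speed limits (degrees/s): [159.86, 159.86, 180, 180, 180, 180].

### API

Orientations are given as a 3x3 rotation matrix whose columns are the frame's x, y, z axes.
In Python, from rig import bot, viewer, ticket gives the robot as it stands. The module is installed in compiled form; this text tells all that it offers.
- The arm moves only by the tool arm_command, never from a script. Its argument "targets" is a list of rows, each an object with "rot": the turn, a rotation vector about the tool's x, y, z in degrees, a list of three; "offset": the shift along the tool's x, y, z in cm, a list of three; "gripper": the closure, from 0 (fully open) to 1 (shut). A call has 1 to 8 rows; each row is the pose to reach, as a shift and turn from the pose commanded when the call began, along the tool's axes at that moment; what a row does not reach only later rows make up. A row lasts 1/10 s, in which the tool goes at most 50 mm and 8.59 degrees, less where a joint would pass 70% of its speed; a pose out of reach is approached as far as the arm can. A call with a gripper value outside its range is refused whole. The fingers move at their own pace and stop on an object; the grip force is fixed at half the most. Time passes only in rows, so rows that repeat a pose let the fingers close. It gives the time, the measured TCP pose, the force and the opening at its end, in the units of the state.
- bot.read_state(): the state, without advancing time (a new reading comes with each control period).
- viewer.capture(name): name is "side" or "top" or "wrist"; returns a dict with "frame" (400x640x3 uint8, red, green, blue), "fx", "fy", "cx", "cy" (pixels), "D" ([k1, k2, p1, p2, k3] as OpenCV has them; the pictures are not rectified), "view" (4x4, takes a point from world to camera coordinates). Camera axes: x right, y down, z forward; pixel columns grow to the right and rows downward; lengths in m; the calibration is good to about 2 mm. A picture is of the moment at which its call begins. There is no depth.
- ticket.hand_in(): hands the job in, once; it reports no verdict.
The state is a dict: "time_s": time; "joint_positions": joint angles; "qvel": joint speeds; "tau": joint torques, N m; "position": TCP position; "tcp_rot": TCP orientation; "force": force on the tool from outside, world axes, zero at the start; "moment": the same for the moment, N m; "opening": opening from 0.0 (shut) to 1.0 (fully open).
Only numpy, scipy, OpenCV 4.12 (cv2) and the standard library are available. Lean on these libraries where they do the work, as an engineer would, in place of code of your own. Each camera call takes 0.05 s, during which the arm holds its last target. There are 200 camera calls.

## Working session

There is one attempt and no reset: what is moved stays moved. The work goes in short steps, Python scripts to look and compute and a tool call to move; the robot and the scene stay as the last step left them, time stands still between calls to the robot, and variables do not carry over. Pictures are saved under pics/ and viewed, about 8 in all and at most 12, crops included, and the job is handed in when it is done.

Besides the shell and the picture viewer there is one more tool, called after ">>>" in YAML: its name, and indented under it one key for each argument. arm_command: Moves the arm, as the interface text tells. Its arguments: {"type":"object","properties":{"targets":{"type":"array"}},"required":["targets"]}

```bash
mkdir -p pics
cat > h.py <<'E'
import numpy as np, cv2
from rig import bot, viewer, ticket
def cap(n,save=None):
    c=viewer.capture(n)
    if save: cv2.imwrite(f'pics/{save}.png',c['frame'][:,:,::-1])
    c['K']=np.array([[c['fx'],0,c['cx']],[0,c['fy'],c['cy']],[0,0,1]]);c['V']=np.array(c['view']);c['D']=np.array(c['D'],float)
    return c
def ray(c,uv):
    p=cv2.undistortPoints(np.array([[uv]],float),c['K'],c['D'])[0,0]
    R,t=c['V'][:3,:3],c['V'][:3,3]
    return -R.T@t, R.T@np.array([p[0],p[1],1])
def plane(c,uv,z):
    o,d=ray(c,uv); return o+d*(z-o[2])/d[2]
def tri(c1,a,c2,b):
    o1,d1=ray(c1,a);o2,d2=ray(c2,b)
    s=np.linalg.lstsq(np.c_[d1,-d2],o2-o1,rcond=None)[0]
    p,q=o1+s[0]*d1,o2+s[1]*d2
    return (p+q)/2,np.linalg.norm(p-q)
def proj(c,P):
    R,t=c['V'][:3,:3],c['V'][:3,3]
    return cv2.projectPoints(np.array([P],float),cv2.Rodrigues(R)[0],t,c['K'],c['D'])[0].reshape(-1,2)
def blobs(c,lo,hi,amin=30):
    h=cv2.cvtColor(c['frame'],cv2.COLOR_RGB2HSV);m=cv2.inRange(h,np.array(lo),np.array(hi))
    n,l,s,ce=cv2.connectedComponentsWithStats(m)
    return [(s[i].tolist(),ce[i].round(1).tolist()) for i in range(1,n) if s[i][4]>=amin]
def togo(P,R=None):
    "shift in tool axes, cm, from measured TCP to P"
    s=bot.read_state();T=np.array(s['tcp_rot'])
    return (T.T@(np.array(P)-np.array(s['position']))*100).round(2)
E
python3 - <<'E'
from h import *
s=bot.read_state();print(s['position'],s['tcp_rot'],s['time_s'])
for n in('side','top'):
    c=cap(n,n+'0');print(n,c['fx'],(-c['V'][:3,:3].T@c['V'][:3,3]).round(3),c['V'][2,:3].round(2))
a=cv2.imread('pics/side0.png');b=cv2.imread('pics/top0.png');cv2.imwrite('pics/both.png',cv2.resize(np.vstack([a,b]),None,fx=.75,fy=.75))
E
```

```text
[0.2831357  0.55653419 0.29127314] [[ 4.53632997e-01  8.91187631e-01 -1.30762076e-03]
 [ 8.91186067e-01 -4.53634716e-01 -1.71411761e-03]
 [-2.12078259e-03 -3.87753094e-04 -9.99997676e-01]] 0.0
side 387.2932841228442 [ 0.289 -0.779  0.736] [ 0.28  0.75 -0.6 ]
top 443.19269202151315 [ 0.415 -0.03   1.111] [ 0.13  0.01 -0.99]
```

View pics/top0.png

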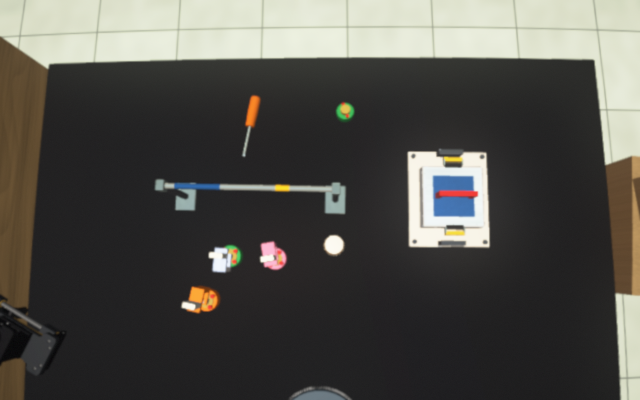

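View pics/side0.png

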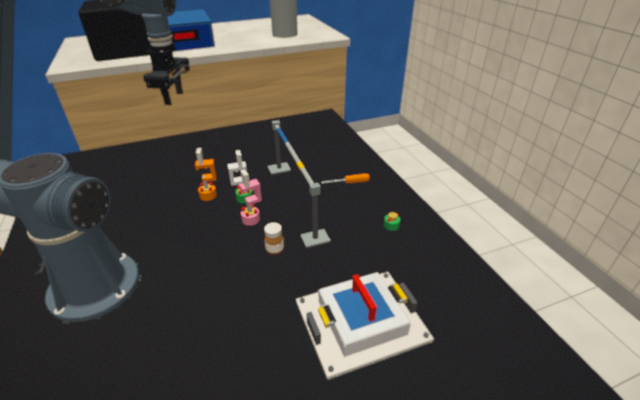

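The top view has the rail from (160,185) to (335,188) with blue to its left (+y) and the yellow mark at (282,188). The well's red handle is at (458,194). The jar is at (334,245), the screwdriver at (250,125) and the spare at (345,111).
There are three carrier-like things in the top view: green head with white hanger at (228,258), pink at (273,257) and orange at (200,299). The green-headed one fits the description. I'll confirm it in a crop.

Run:
```python
from h import *
t=cap('top');s=cap('side')
a=cv2.resize(t['frame'][225:325,170:300],None,fx=5,fy=5,interpolation=cv2.INTER_CUBIC)
b=cv2.resize(s['frame'][140:230,180:280],None,fx=5,fy=5,interpolation=cv2.INTER_CUBIC)
cv2.imwrite('pics/c1.png',cv2.resize(np.hstack([a,cv2.copyMakeBorder(b,0,50,0,0,cv2.BORDER_CONSTANT)])[:,:,::-1],(800,348)))
for n,c in(('top',t),('side',s)):
    print(n)
    for k,lo,hi in(('blue',(100,120,60),(125,255,255)),('yel',(20,150,120),(32,255,255)),('red',(0,200,100),(3,255,255)),('red2',(172,180,100),(180,255,255)),('green',(50,120,50),(80,255,255)),('white',(0,0,170),(180,60,255))):
        print(k,[b for b in blobs(c,lo,hi,25) if b[0][4]<8000])
```

```text
top
blue [([434, 176, 39, 18, 513], [452.6, 183.1]), ([175, 183, 44, 7, 272], [197.7, 185.8]), ([434, 197, 40, 19, 707], [453.3, 206.5])]
yel [([341, 105, 8, 9, 55], [344.7, 109.1]), ([444, 156, 17, 6, 80], [452.3, 158.9]), ([276, 184, 13, 8, 95], [281.9, 187.8]), ([446, 232, 18, 3, 50], [454.8, 233.0])]
red []
red2 []
green [([336, 103, 19, 19, 166], [344.5, 113.2]), ([226, 245, 17, 22, 109], [235.9, 253.5])]
white [([408, 152, 81, 95, 5022], [445.8, 200.5]), ([165, 184, 9, 3, 25], [169.0, 185.1]), ([220, 185, 55, 5, 176], [246.2, 186.8]), ([290, 186, 43, 5, 140], [311.8, 188.2]), ([327, 187, 17, 25, 251], [335.3, 202.8]), ([177, 190, 17, 19, 210], [186.1, 201.0]), ([324, 235, 20, 20, 291], [333.5, 244.3]), ([209, 248, 23, 24, 384], [220.2, 259.3]), ([260, 253, 15, 10, 102], [266.9, 258.0]), ([616, 294, 24, 106, 2239], [628.7, 344.7]), ([182, 302, 14, 8, 81], [188.0, 305.4])]
side
blue [([167, 0, 103, 50, 2761], [211.3, 16.8]), ([277, 128, 11, 15, 73], [281.9, 134.8]), ([366, 283, 27, 38, 379], [379.0, 303.0]), ([334, 290, 36, 39, 825], [352.6, 308.2])]
yel [([297, 161, 8, 8, 35], [
[... 3192 characters left out ...]
, 43], [237.2, 179.3]), ([515, 185, 19, 24, 266], [524.1, 196.3]), ([588, 184, 19, 24, 259], [596.4, 195.7]), ([542, 191, 11, 10, 58], [547.3, 196.1]), ([557, 191, 20, 27, 309], [566.5, 203.4]), ([531, 197, 20, 18, 182], [539.1, 205.6]), ([577, 204, 28, 29, 443], [589.8, 218.1]), ([549, 209, 23, 27, 350], [559.7, 222.4]), ([0, 214, 14, 35, 305], [4.6, 228.2]), ([265, 223, 16, 12, 153], [272.4, 228.1]), ([569, 225, 19, 18, 153], [576.3, 234.1]), ([304, 231, 25, 13, 112], [317.0, 237.5]), ([589, 240, 28, 29, 378], [602.6, 254.0]), ([624, 260, 11, 9, 35], [628.1, 263.8]), ([296, 272, 137, 105, 5174], [361.1, 327.1]), ([116, 290, 9, 8, 33], [120.4, 294.1]), ([54, 308, 10, 6, 31], [58.2, 311.1])]
```

View pics/c1.png

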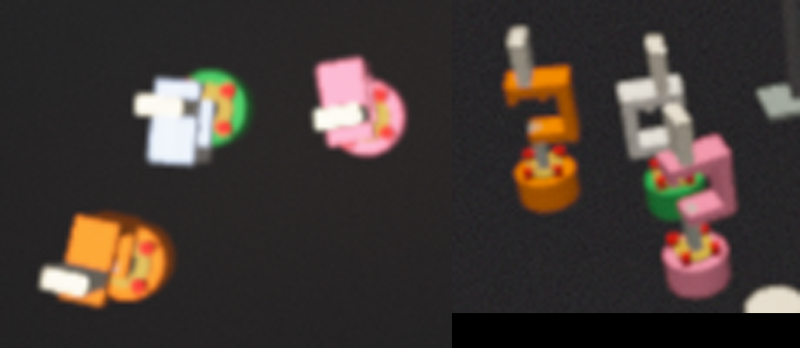

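The crop confirms it: green head with a white C and tab, mouth facing up in the image (+x), tab top at about (215.7,255) in the top view and (238.4,150.6) in the side view. Pink and orange are look-alikes.

Run:
```python
from h import *
t=cap('top');s=cap('side')
tt,e=tri(t,(215.7,255),s,(238.4,150.6));print('tabtop',tt.round(4),e)
print('tab@z',plane(t,(215.7,255),.167).round(4),'head',plane(t,(230.7,255.9),.03).round(4))
P=lambda u,v:plane(t,(170+u/3.478,225+v/3.478),.125)
d=P(157,78)-P(150,163);print('carrier yaw',np.degrees(np.arctan2(d[1],d[0])),d)
m=plane(t,(281.9,187.8),.17);b=plane(t,(197.7,185.8),.17);d=b-m
print('mark',m.round(4),'blue',b.round(4),'len',np.linalg.norm(d),'railyaw',np.degrees(np.arctan2(-d[0],d[1])))
print('mark tri',tri(t,(281.9,187.8),s,(299.9,164.5)),'blue tri',tri(t,(197.7,185.8),s,(281.9,134.8)))
print('jar',plane(t,(333.5,244.3),.075).round(3),'spare',plane(t,(345,111),.04).round(3))
h=cv2.cvtColor(t['frame'],cv2.COLOR_RGB2HSV)
M=(((h[...,0]<6)|(h[...,0]>170))&(h[...,1]>150)&(h[...,2]>90)).astype(np.uint8);M[:,:430]=0;M[:,495:]=0
r=cv2.minAreaRect(cv2.findNonZero(M));print(r,'handle',plane(t,r[0],.100).round(4))
for k in((452.3,158.9),(454.8,233)):print(plane(t,k,.06).round(4))
```

```text
tabtop [0.4268 0.2143 0.1733] 0.001502003271916613
tab@z [0.4261 0.216  0.167 ] head [0.4256 0.2147 0.03  ]
carrier yaw -3.2281040168830923 [ 0.05401556 -0.00304652  0.        ]
mark [0.5701 0.0757 0.17  ] blue [0.5753 0.2593 0.17  ] len 0.18372972298853862 railyaw -1.6262991691673856
mark tri (array([0.56863885, 0.07533212, 0.17435371]), np.float64(0.0014164776092860864)) blue tri (array([0.57359471, 0.25808987, 0.17455471]), np.float64(0.0018173202351409853))
jar [ 0.452 -0.035  0.075] spare [ 0.786 -0.066  0.04 ]
((456.5, 193.5), (5.0, 39.0), 90.0) handle [ 0.5669 -0.3203  0.1   ]
[ 0.658  -0.3252  0.06  ]
[ 0.478  -0.3239  0.06  ]
```

Run:
```python
from h import *
print(togo([.426,.215,.30]))
```

```text
[-24.    28.22  -0.79]
```

>>> arm_command:
  targets:
    - {"rot": [0,0,66],"offset": [-24,28.2,-0.8],"gripper": 0}
    - {"rot": [0,0,66],"offset": [-24,28.2,-0.8],"gripper": 0}
    - {"rot": [0,0,66],"offset": [-24,28.2,-0.8],"gripper": 0}
    - {"rot": [0,0,66],"offset": [-24,28.2,-0.8],"gripper": 0}
    - {"rot": [0,0,66],"offset": [-24,28.2,-0.8],"gripper": 0}
    - {"rot": [0,0,66],"offset": [-24,28.2,-0.8],"gripper": 0}
    - {"rot": [0,0,66],"offset": [-24,28.2,-0.8],"gripper": 0}
    - {"rot": [0,0,66],"offset": [-24,28.2,-0.8],"gripper": 0}

```text
time_s: 1.1
position: [0.4274, 0.2119, 0.3006]
tcp_rot: [[0.998, -0.061, 0.001], [-0.06, -0.998, -0.001], [0.001, 0.001, -1.0]]
force: [0.3, -0.1, 0.3]
opening: 1.003
```

>>> arm_command:
  targets:
    - {"rot": [0,0,0],"offset": [0,0,0],"gripper": 0}
    - {"rot": [0,0,0],"offset": [0,0,0],"gripper": 0}

```text
time_s: 1.3
position: [0.4259, 0.2151, 0.3003]
tcp_rot: [[0.999, -0.052, -0.0], [-0.052, -0.999, 0.001], [-0.0, -0.001, -1.0]]
force: [0.5, 0.5, -0.7]
opening: 1.002
```

Run:
```python
from h import *
s=bot.read_state();print(s['position'],np.array(s['tcp_rot']).round(3).tolist(),s['time_s'],s['force'])
w=cap('wrist','w1');print((-w['V'][:3,:3].T@w['V'][:3,3]).round(3),w['V'][2,:3].round(2),proj(w,[.426,.215,.167]))
```

```text
[0.4258788  0.21513943 0.30031257] [[0.999, -0.052, -0.0], [-0.052, -0.999, 0.001], [-0.0, -0.001, -1.0]] 1.3 [ 0.45614869  0.50605357 -0.69987347]
[0.431 0.287 0.393] [-0.01 -0.27 -0.96] [[318.63943763 210.22140189]]
```

View pics/w1.png

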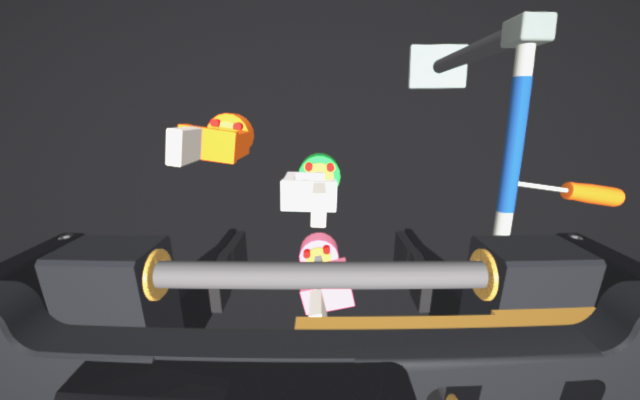

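The wrist view shows the tab top at about (318.5,212), against a projected (318.6,210). The x error is under 1 mm and the yaw agrees. I'll go down and grip.

>>> arm_command:
  targets:
    - {"rot": [0,0,0],"offset": [0,0,3.5],"gripper": 0}
    - {"rot": [0,0,0],"offset": [0,0,7],"gripper": 0}
    - {"rot": [0,0,0],"offset": [0,0,9.8],"gripper": 0}
    - {"rot": [0,0,0],"offset": [0,0,9.8],"gripper": 0}
    - {"rot": [0,0,0],"offset": [0,0,9.8],"gripper": 1}
    - {"rot": [0,0,0],"offset": [0,0,9.8],"gripper": 1}
    - {"rot": [0,0,0],"offset": [0,0,9.8],"gripper": 1}
    - {"rot": [0,0,0],"offset": [0,0,9.8],"gripper": 1}

```text
time_s: 2.15
position: [0.4265, 0.2155, 0.2034]
tcp_rot: [[0.999, -0.051, 0.003], [-0.051, -0.999, 0.001], [0.003, -0.001, -1.0]]
force: [-0.2, -0.4, -0.4]
opening: 0.722
```

>>> arm_command:
  targets:
    - {"rot": [0,0,0],"offset": [0,0,0],"gripper": 1}
    - {"rot": [0,0,0],"offset": [0,0,0],"gripper": 1}
    - {"rot": [0,0,0],"offset": [0,0,0],"gripper": 1}

```text
time_s: 2.45
position: [0.426, 0.2152, 0.2024]
tcp_rot: [[0.999, -0.052, 0.0], [-0.052, -0.999, 0.0], [0.0, -0.0, -1.0]]
force: [-0.3, 0.5, 0.0]
opening: 0.448
```

>>> arm_command:
  targets:
    - {"rot": [0,0,0],"offset": [0,0,0],"gripper": 1}
    - {"rot": [0,0,0],"offset": [0,0,0],"gripper": 1}
    - {"rot": [0,0,0],"offset": [0,0,0],"gripper": 1}
    - {"rot": [0,0,0],"offset": [0,0,0],"gripper": 1}
    - {"rot": [0,0,0],"offset": [0,0,0],"gripper": 1}
    - {"rot": [0,0,0],"offset": [0,0,0],"gripper": 1}

```text
time_s: 3.05
position: [0.4257, 0.2152, 0.2021]
tcp_rot: [[0.999, -0.052, -0.001], [-0.052, -0.999, -0.0], [-0.001, 0.0, -1.0]]
force: [-1.0, -0.3, -0.3]
opening: 0.139
```

>>> arm_command:
  targets:
    - {"rot": [0,0,0],"offset": [0,0,-2.5],"gripper": 1}
    - {"rot": [0,0,0],"offset": [0,0,-5],"gripper": 1}
    - {"rot": [0,0,-0.7],"offset": [0,0,-7.8],"gripper": 1}
    - {"rot": [0,0,-1.4],"offset": [2.5,-1.5,-7.8],"gripper": 1}
    - {"rot": [0,0,-1.4],"offset": [5,-3,-7.8],"gripper": 1}
    - {"rot": [0,0,-1.4],"offset": [7.5,-4.5,-7.8],"gripper": 1}
    - {"rot": [0,0,-1.4],"offset": [8.7,-4.9,-7.8],"gripper": 1}
    - {"rot": [0,0,-1.4],"offset": [8.7,-4.9,-7.8],"gripper": 1}

```text
time_s: 3.85
position: [0.517, 0.26, 0.2797]
tcp_rot: [[1.0, -0.027, 0.001], [-0.027, -1.0, 0.0], [0.001, -0.0, -1.0]]
force: [-0.2, -0.3, -2.6]
opening: 0.136
```

>>> arm_command:
  targets:
    - {"rot": [0,0,0],"offset": [0,0,0],"gripper": 1}
    - {"rot": [0,0,0],"offset": [0,0,0],"gripper": 1}
    - {"rot": [0,0,0],"offset": [0,0,0],"gripper": 1}
    - {"rot": [0,0,0],"offset": [0,0,0],"gripper": 1}

```text
time_s: 4.25
position: [0.5147, 0.2594, 0.2803]
tcp_rot: [[1.0, -0.028, -0.0], [-0.028, -1.0, -0.0], [-0.0, 0.0, -1.0]]
force: [-0.5, -0.1, -3.3]
opening: 0.138
```

Run:
```python
from h import *
w=cap('wrist','w2');s=cap('side');a=cv2.resize(s['frame'][100:210,205:325],(400,367),interpolation=cv2.INTER_CUBIC)
cv2.imwrite('pics/m2.png',np.hstack([cv2.resize(w['frame'],(400,250),interpolation=cv2.INTER_AREA),a[:250]])[:,:,::-1])
v=np.zeros((367+250,400,3),np.uint8);v[:250]=cv2.resize(w['frame'],(400,250),interpolation=cv2.INTER_AREA);v[250:]=a
cv2.imwrite('pics/m2.png',v[:600,:,::-1])
b=blobs(w,(100,120,60),(125,255,255),100);print(b)
h=cv2.cvtColor(w['frame'],cv2.COLOR_RGB2HSV);m=cv2.inRange(h,np.array((100,120,60)),np.array((125,255,255)))
r=cv2.minAreaRect(cv2.findNonZero(m));print(r)
ys,xs=np.nonzero(m)
for v in range(ys.min()+6,ys.max()-3,20):
    u=xs[ys==v]; print(v,u.min(),u.max(),plane(w,((u.min()+u.max())/2,v),.172).round(4))
for v in (ys.min(),ys.max()): print(v,plane(w,(xs[ys==v].mean(),v),.175).round(4))
print(bot.read_state()['position'])
```

```text
[([392, 150, 25, 86, 1591], [403.6, 192.6])]
((403.8672180175781, 192.99118041992188), (19.29051399230957, 85.4104232788086), 3.814074993133545)
156 397 416 [0.5749 0.3037 0.172 ]
176 396 414 [0.5745 0.2901 0.172 ]
196 394 412 [0.5738 0.276  0.172 ]
216 393 411 [0.5738 0.2613 0.172 ]
150 [0.5682 0.3082 0.175 ]
235 [0.5727 0.2482 0.175 ]
[0.5150152  0.25949286 0.28043431]
```

View pics/m2.png

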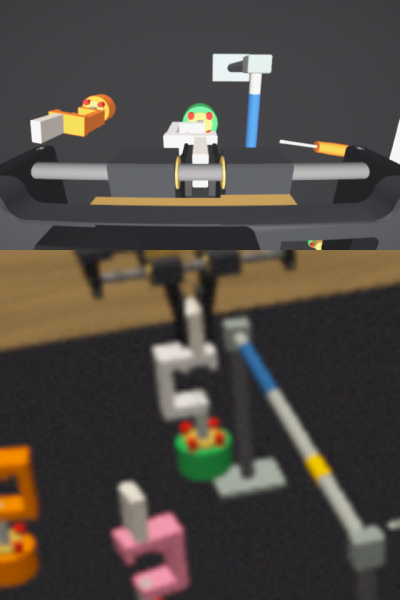

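The carrier hangs upright in the grip, level with the bar and about 59 mm short of it, beside the blue paint. I'll slide it in.

>>> arm_command:
  targets:
    - {"rot": [0,0,0],"offset": [1.5,0,0],"gripper": 1}
    - {"rot": [0,0,0],"offset": [3,0,0],"gripper": 1}
    - {"rot": [0,0,0],"offset": [4,0,0],"gripper": 1}
    - {"rot": [0,0,0],"offset": [5,0,0],"gripper": 1}
    - {"rot": [0,0,0],"offset": [5.9,0,0],"gripper": 1}
    - {"rot": [0,0,0],"offset": [5.9,0,0],"gripper": 1}
    - {"rot": [0,0,0],"offset": [5.9,0,0],"gripper": 1}

```text
time_s: 5.05
position: [0.574, 0.2579, 0.28]
tcp_rot: [[1.0, -0.028, -0.001], [-0.028, -1.0, -0.0], [-0.001, 0.0, -1.0]]
force: [-0.5, 0.0, -2.3]
opening: 0.136
```

>>> arm_command:
  targets:
    - {"rot": [0,0,0],"offset": [0,0,0.5],"gripper": 1}
    - {"rot": [0,0,0],"offset": [0,0,0.9],"gripper": 1}
    - {"rot": [0,0,0],"offset": [0,0,1.2],"gripper": 1}
    - {"rot": [0,0,0],"offset": [0,0,1.4],"gripper": 1}
    - {"rot": [0,0,0],"offset": [0,0,1.5],"gripper": 1}
    - {"rot": [0,0,0],"offset": [0,0,1.5],"gripper": 1}

```text
time_s: 5.65
position: [0.5742, 0.258, 0.2651]
tcp_rot: [[1.0, -0.027, -0.0], [-0.027, -1.0, -0.0], [-0.0, 0.0, -1.0]]
force: [-0.3, 0.2, -2.8]
opening: 0.14
```

>>> arm_command:
  targets:
    - {"rot": [0,0,0],"offset": [0,0,0.1],"gripper": 1}
    - {"rot": [0,0,0],"offset": [0,0,0.2],"gripper": 1}
    - {"rot": [0,0,0],"offset": [0,0,0.2],"gripper": 1}
    - {"rot": [0,0,0],"offset": [0,0,0.2],"gripper": 1}

```text
time_s: 6.05
position: [0.5743, 0.258, 0.2633]
tcp_rot: [[1.0, -0.028, 0.0], [-0.028, -1.0, 0.0], [0.0, -0.0, -1.0]]
force: [0.0, 0.5, -2.3]
opening: 0.134
```

>>> arm_command:
  targets:
    - {"rot": [0,0,0],"offset": [0,0,0.1],"gripper": 1}
    - {"rot": [0,0,0],"offset": [0,0,0.1],"gripper": 1}
    - {"rot": [0,0,0],"offset": [0,0,0.1],"gripper": 1}

```text
time_s: 6.35
position: [0.5744, 0.2581, 0.263]
tcp_rot: [[1.0, -0.027, 0.001], [-0.027, -1.0, 0.0], [0.001, -0.0, -1.0]]
force: [-1.3, -0.7, 1.6]
opening: 0.137
```

Contact: the vertical force went from -2.8 to +1.6 N at the expected height. Now I'll slide along the rail, most of the way first.

>>> arm_command:
  targets:
    - {"rot": [0,0,0],"offset": [0,1,0],"gripper": 1}
    - {"rot": [0,0,0],"offset": [0,3,0],"gripper": 1}
    - {"rot": [0,0,0],"offset": [0,5,0],"gripper": 1}
    - {"rot": [0,0,0],"offset": [0,7,0],"gripper": 1}
    - {"rot": [0,0,0],"offset": [0,9,0],"gripper": 1}
    - {"rot": [0,0,0],"offset": [0,11,0],"gripper": 1}
    - {"rot": [0,0,0],"offset": [0,12,0],"gripper": 1}
    - {"rot": [0,0,0],"offset": [0,12,0],"gripper": 1}

```text
time_s: 7.15
position: [0.5716, 0.136, 0.2629]
tcp_rot: [[1.0, -0.029, 0.002], [-0.029, -1.0, -0.002], [0.002, 0.002, -1.0]]
force: [-0.3, -3.3, 4.4]
opening: 0.134
```

Run:
```python
from h import *
s=bot.read_state();print(s['position'],s['force'],s['moment'])
w=cap('wrist','w3');t=cap('top','t3');d=cap('side','s3')
a=cv2.resize(t['frame'][150:230,150:350],(500,200));b=cv2.resize(w['frame'],(500,312));c=cv2.resize(d['frame'][110:260,200:350],(300,300))
v=np.zeros((512,800,3),np.uint8);v[:200,:500]=a;v[200:,:500]=b;v[:300,500:]=c;cv2.imwrite('pics/m3.png',v[:,:,::-1])
for n,c in(('w',w),('t',t),('s',d)):print(n,[b for b in blobs(c,(20,150,120),(32,255,255),15)])
```

```text
[0.57159577 0.13602911 0.2629153 ] [-0.34235211 -3.26937381  4.36165888] [-0.76732765  0.07628706  0.02978349]
w [([61, 39, 26, 9, 98], [71.7, 42.6]), ([87, 50, 8, 30, 152], [90.3, 65.2]), ([61, 79, 23, 9, 95], [70.9, 83.8]), ([487, 136, 60, 14, 230], [513.0, 142.8]), ([309, 300, 18, 18, 297], [317.6, 308.5])]
t [([341, 105, 8, 9, 55], [344.7, 109.1]), ([444, 156, 17, 6, 81], [452.2, 158.9]), ([276, 184, 13, 8, 95], [281.9, 187.8]), ([446, 232, 18, 3, 49], [454.9, 232.9])]
s [([297, 161, 8, 8, 31], [300.2, 164.4]), ([389, 212, 9, 9, 55], [392.7, 215.5]), ([393, 283, 15, 19, 105], [399.5, 291.2]), ([319, 307, 10, 20, 97], [323.6, 315.8])]
```

View pics/m3.png

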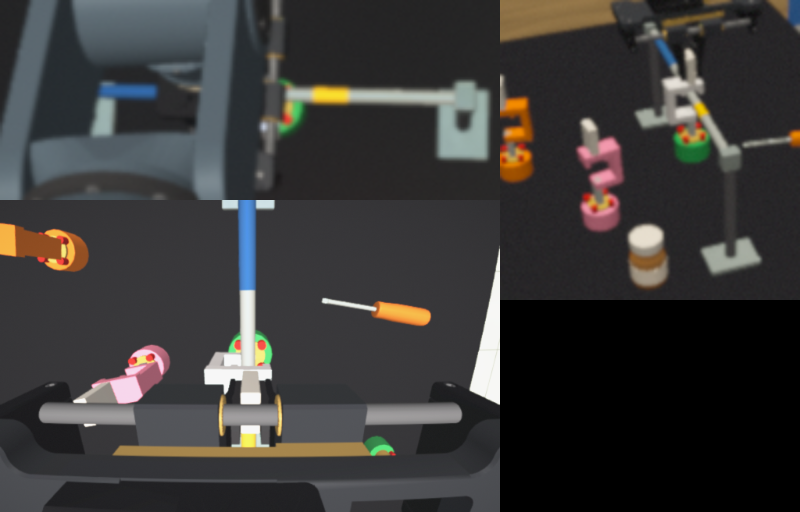

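>>> arm_command:
  targets:
    - {"rot": [0,0,0],"offset": [0,1.5,0],"gripper": 1}
    - {"rot": [0,0,0],"offset": [0,3.5,0],"gripper": 1}
    - {"rot": [0,0,0],"offset": [0,5,0],"gripper": 1}
    - {"rot": [0,0,0],"offset": [0,5.8,0],"gripper": 1}
    - {"rot": [0,0,0],"offset": [0,6.2,0],"gripper": 1}
    - {"rot": [0,0,0],"offset": [0,6.2,0],"gripper": 1}
    - {"rot": [0,0,0],"offset": [0,6.2,0],"gripper": 1}

```text
time_s: 8.0
position: [0.5697, 0.0772, 0.2629]
tcp_rot: [[1.0, -0.027, 0.002], [-0.027, -1.0, 0.002], [0.002, -0.002, -1.0]]
force: [-0.8, 2.4, 6.8]
opening: 0.134
```

Run:
```python
from h import *
s=bot.read_state();print(s['position'],s['force'],s['time_s'])
d=cap('side','s4');t=cap('top','t4');w=cap('wrist','w4')
v=np.zeros((600,800,3),np.uint8);v[:600,:400]=cv2.resize(d['frame'][110:230,260:340],(400,600),interpolation=cv2.INTER_CUBIC)
v[:250,400:]=cv2.resize(w['frame'],(400,250),interpolation=cv2.INTER_AREA)
v[250:550,400:]=cv2.resize(t['frame'][160:220,250:330],(400,300),interpolation=cv2.INTER_CUBIC)
cv2.imwrite('pics/m4.png',v[:,:,::-1])
R=np.array([0.028,1,0]);m=np.array([.5700,.0754,.170])
for k in(-.03,-.014,-.012,0,.012,.014,.03):print(k,proj(d,m+R*k+[0,0,.051]).round(1),proj(d,m+R*k+[0,0,0.058]).round(1))
print(blobs(d,(20,150,120),(32,255,255),5)[:4],blobs(t,(20,150,120),(32,255,255),5)[:4],blobs(t,(50,120,50),(80,255,255),20),blobs(d,(50,120,50),(80,255,255),20))
```

```text
[0.56972655 0.07721275 0.26289422] [-0.78734729  2.41455205  6.81851801] 8.0
-0.03 [[303.6 154.8]] [[303.5 152.5]]
-0.014 [[301.7 151.9]] [[301.7 149.6]]
-0.012 [[301.5 151.5]] [[301.4 149.2]]
0 [[300.1 149.4]] [[300.  147.1]]
0.012 [[298.8 147.3]] [[298.7 145. ]]
0.014 [[298.5 146.9]] [[298.5 144.6]]
0.03 [[296.8 144.2]] [[296.7 141.9]]
[([289, 130, 10, 3, 14], [293.1, 130.8]), ([295, 185, 4, 5, 8], [296.8, 187.0]), ([301, 185, 6, 7, 17], [303.4, 188.6]), ([204, 189, 4, 2, 8], [205.5, 189.5])] [([341, 105, 8, 9, 55], [344.7, 109.1]), ([444, 156, 17, 6, 80], [452.3, 158.9]), ([446, 232, 18, 3, 51], [454.7, 233.0])] [([336, 103, 19, 19, 164], [344.5, 113.2])] [([292, 187, 19, 16, 178], [300.6, 195.9]), ([384, 214, 17, 17, 172], [391.6, 223.6])]
```

View pics/m4.png

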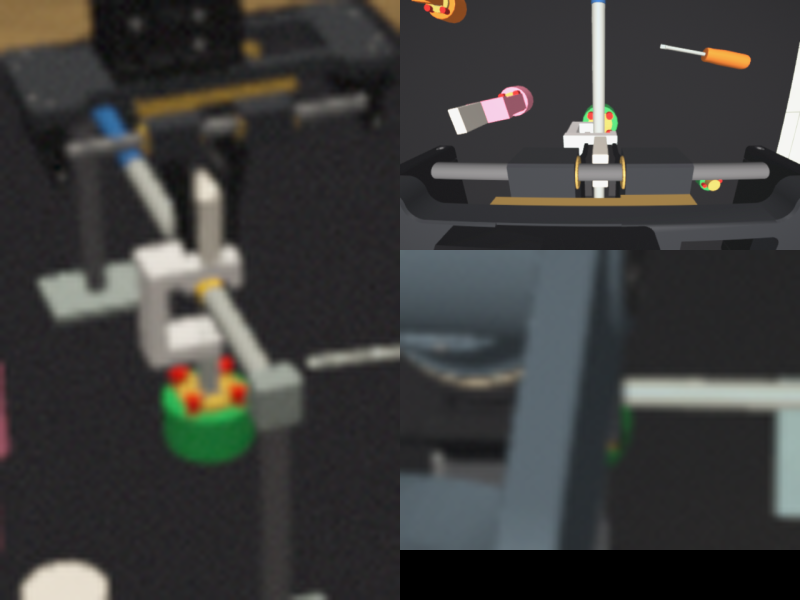

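>>> arm_command:
  targets:
    - {"rot": [0,0,0],"offset": [0,0.3,0],"gripper": 1}
    - {"rot": [0,0,0],"offset": [0,0.3,0],"gripper": 1}
    - {"rot": [0,0,0],"offset": [0,0.2,-0.1],"gripper": 1}
    - {"rot": [0,0,0],"offset": [0,0.2,-0.1],"gripper": 1}
    - {"rot": [0,0,0],"offset": [0,0.2,-0.1],"gripper": 0}
    - {"rot": [0,0,0],"offset": [0,0.2,-0.1],"gripper": 0}
    - {"rot": [0,0,0],"offset": [0,0.2,-0.1],"gripper": 0}
    - {"rot": [0,0,0],"offset": [0,0.2,-0.1],"gripper": 0}

```text
time_s: 8.95
position: [0.5691, 0.0738, 0.263]
tcp_rot: [[1.0, -0.028, -0.001], [-0.028, -1.0, -0.0], [-0.001, 0.0, -1.0]]
force: [0.3, 0.6, -0.3]
opening: 0.416
```

>>> arm_command:
  targets:
    - {"rot": [0,0,0],"offset": [0,0,0],"gripper": 0}
    - {"rot": [0,0,0],"offset": [0,0,0],"gripper": 0}
    - {"rot": [0,0,0],"offset": [0,0,0],"gripper": 0}
    - {"rot": [0,0,0],"offset": [0,0,0],"gripper": 0}
    - {"rot": [0,0,0],"offset": [0,0,-2],"gripper": 0}
    - {"rot": [0,0,0],"offset": [0,0,-5],"gripper": 0}
    - {"rot": [0,0,0],"offset": [0,0,-9],"gripper": 0}

```text
time_s: 9.65
position: [0.5682, 0.0741, 0.3525]
tcp_rot: [[1.0, -0.028, -0.005], [-0.028, -1.0, 0.0], [-0.005, -0.0, -1.0]]
force: [0.7, -0.5, -0.5]
opening: 0.983
```

>>> arm_command:
  targets:
    - {"rot": [0,0,0],"offset": [0,3,-3],"gripper": 0}
    - {"rot": [0,0,0],"offset": [0,7,-3],"gripper": 0}
    - {"rot": [0,0,0],"offset": [0,11,-3],"gripper": 0}
    - {"rot": [0,0,0],"offset": [0,15,-3],"gripper": 0}
    - {"rot": [0,0,0],"offset": [0,19,-3],"gripper": 0}
    - {"rot": [0,0,0],"offset": [0,19,-3],"gripper": 0}

```text
time_s: 10.25
position: [0.5641, -0.1207, 0.3832]
tcp_rot: [[0.999, -0.033, 0.001], [-0.033, -0.999, -0.003], [0.001, 0.003, -1.0]]
force: [-1.2, -0.0, -0.4]
opening: 1.0
```

Run:
```python
from h import *
s=bot.read_state();print(s['position'],s['force'],s['time_s'])
d=cap('side','s5');t=cap('top','t5')
v=np.zeros((600,800,3),np.uint8);v[:600,:400]=cv2.resize(d['frame'][110:230,260:340],(400,600),interpolation=cv2.INTER_CUBIC)
v[:400,400:]=cv2.resize(t['frame'][150:230,240:320],(400,400),interpolation=cv2.INTER_CUBIC)
cv2.imwrite('pics/m5.png',v[:,:,::-1])
print('s',blobs(d,(20,150,120),(32,255,255),5)[:4],'t',blobs(t,(20,150,120),(32,255,255),5)[:4],blobs(t,(50,120,50),(80,255,255),20))
R=np.array([0.028,1,0]);m=np.array([.5700,.0754,.0])
for z in(.228,.186,.091): print(z,[proj(t,m+R*k+[0,0,z]).round(1).tolist() for k in(-.026,-.014,0,.014,.026)])
print('side tab top',[proj(d,m+R*k+[0,0,.228]).round(1).tolist() for k in(-.014,0,.014)])
```

```text
[ 0.56411708 -0.12066273  0.38323103] [-1.15042435 -0.04842402 -0.43691408] 10.25
s [([341, 103, 14, 3, 32], [347.8, 104.0]), ([301, 117, 30, 6, 46], [313.6, 119.5]), ([296, 186, 4, 3, 6], [297.8, 187.3]), ([301, 186, 7, 7, 18], [303.9, 189.4])] t [([341, 105, 8, 9, 54], [344.8, 109.1]), ([456, 157, 6, 5, 23], [458.2, 159.2]), ([446, 232, 18, 3, 51], [454.7, 233.0]), ([210, 299, 3, 5, 7], [211.1, 300.6])] [([336, 103, 19, 19, 161], [344.5, 113.4]), ([289, 192, 9, 12, 42], [293.7, 196.8])]
0.228 [[[291.7, 183.5]], [[285.8, 183.3]], [[278.9, 183.2]], [[272.0, 183.0]], [[266.1, 182.9]]]
0.186 [[[293.4, 186.9]], [[287.8, 186.8]], [[281.2, 186.6]], [[274.6, 186.4]], [[269.0, 186.3]]]
0.091 [[[296.9, 193.6]], [[291.7, 193.5]], [[285.8, 193.3]], [[279.8, 193.2]], [[274.6, 193.0]]]
side tab top [[[301.7, 149.6]], [[300.0, 147.1]], [[298.5, 144.6]]]
```

View pics/m5.png

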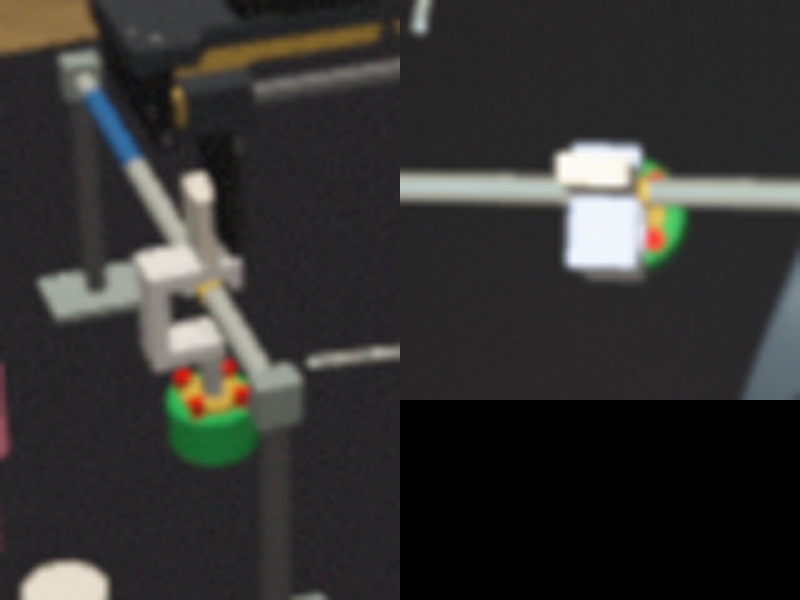

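The carrier hangs free. Its tab top is at (278.6,183.6) in the top view, where (278.9,183.2) was expected, so it is within about 1 mm of the mark. On to the cap.

>>> arm_command:
  targets:
    - {"rot": [0,0,0],"offset": [0,4,1],"gripper": 0}
    - {"rot": [0,0,0],"offset": [0.4,8,3],"gripper": 0}
    - {"rot": [0,0,0],"offset": [0.9,12,5],"gripper": 0}
    - {"rot": [0,0,0],"offset": [0.9,16,8],"gripper": 0}
    - {"rot": [0,0,0],"offset": [0.9,20,11],"gripper": 0}
    - {"rot": [0,0,0],"offset": [0.9,20,12],"gripper": 0}
    - {"rot": [0,0,0],"offset": [0.9,20,12],"gripper": 0}
    - {"rot": [0,0,0],"offset": [0.9,20,12],"gripper": 0}

```text
time_s: 11.15
position: [0.5681, -0.3142, 0.2637]
tcp_rot: [[1.0, -0.026, 0.0], [-0.026, -1.0, 0.001], [0.0, -0.001, -1.0]]
force: [-0.2, -0.4, 1.3]
opening: 1.001
```

Run:
```python
from h import *
s=bot.read_state();print(s['position'],s['force'],s['time_s'],np.array(s['tcp_rot']).round(3).tolist())
w=cap('wrist','w6')
h=cv2.cvtColor(w['frame'],cv2.COLOR_RGB2HSV)
M=(((h[...,0]<6)|(h[...,0]>172))&(h[...,1]>150)&(h[...,2]>90)).astype(np.uint8)
n,l,st,ce=cv2.connectedComponentsWithStats(M);print(st[1:][st[1:,4]>40].tolist())
i=1+st[1:,4].argmax();ys,xs=np.nonzero(l==i)
for v in range(ys.min()+2,ys.max(),8):
    u=xs[ys==v];print(v,u.min(),u.max(),plane(w,((u.min()+u.max())/2,v),.103).round(4))
d=cap('top');print(cv2.minAreaRect(cv2.findNonZero(M)))
w2=cap('side');h=cv2.cvtColor(w2['frame'],cv2.COLOR_RGB2HSV)
```

```text
[ 0.56810158 -0.31420745  0.26366472] [-0.245134   -0.4084817   1.25834998] 11.15 [[1.0, -0.026, 0.0], [-0.026, -1.0, 0.001], [0.0, -0.001, -1.0]]
[[311, 158, 14, 102, 1297]]
160 312 322 [ 0.5676 -0.2787  0.103 ]
168 311 323 [ 0.5675 -0.2855  0.103 ]
176 311 323 [ 0.5673 -0.2924  0.103 ]
184 311 323 [ 0.5671 -0.2994  0.103 ]
192 311 323 [ 0.5669 -0.3065  0.103 ]
200 311 324 [ 0.5671 -0.3137  0.103 ]
208 312 324 [ 0.5674 -0.3211  0.103 ]
216 312 324 [ 0.5672 -0.3285  0.103 ]
224 312 324 [ 0.567 -0.336  0.103]
232 312 324 [ 0.5668 -0.3437  0.103 ]
240 312 324 [ 0.5666 -0.3515  0.103 ]
248 313 323 [ 0.5664 -0.3594  0.103 ]
256 313 323 [ 0.5662 -0.3675  0.103 ]
((317.4999694824219, 208.49996948242188), (100.99998474121094, 12.999998092651367), 90.0)
```

View pics/w6.png

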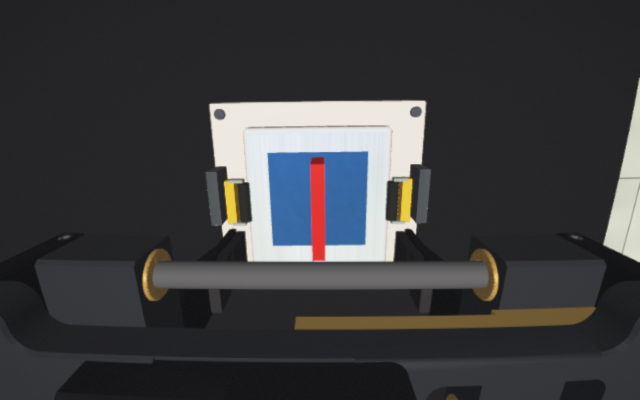

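The handle bar runs from row 160 to 260 at column about 317.5, i.e. x 0.567, y -0.280 to -0.370, centre -0.3245. This agrees with the catch midpoint (-0.3246).

>>> arm_command:
  targets:
    - {"rot": [0,0,-0.5],"offset": [-0.1,1,0],"gripper": 0}
    - {"rot": [0,0,-0.5],"offset": [-0.1,1,3],"gripper": 0}
    - {"rot": [0,0,-0.5],"offset": [-0.1,1,6],"gripper": 0}
    - {"rot": [0,0,-0.5],"offset": [-0.1,1,9],"gripper": 0}
    - {"rot": [0,0,-0.5],"offset": [-0.1,1,11.5],"gripper": 0.5}
    - {"rot": [0,0,-0.5],"offset": [-0.1,1,11.5],"gripper": 0.6}
    - {"rot": [0,0,-0.5],"offset": [-0.1,1,11.5],"gripper": 0.6}
    - {"rot": [0,0,-0.5],"offset": [-0.1,1,11.5],"gripper": 0.6}

```text
time_s: 12.1
position: [0.5673, -0.3269, 0.1503]
tcp_rot: [[1.0, -0.019, 0.003], [-0.019, -1.0, -0.003], [0.003, 0.003, -1.0]]
force: [1.1, -0.4, 0.7]
opening: 0.721
```

>>> arm_command:
  targets:
    - {"rot": [0,0,0],"offset": [0,0,0],"gripper": 0.6}
    - {"rot": [0,0,0],"offset": [0,0,0],"gripper": 0.6}

```text
time_s: 12.3
position: [0.5669, -0.3264, 0.1498]
tcp_rot: [[1.0, -0.019, 0.002], [-0.019, -1.0, -0.002], [0.002, 0.002, -1.0]]
force: [-0.1, -0.1, 0.3]
opening: 0.538
```

>>> arm_command:
  targets:
    - {"rot": [0,0,0],"offset": [0,-0.2,0.4],"gripper": 0.6}
    - {"rot": [0,0,0],"offset": [0,-0.2,0.4],"gripper": 0.6}
    - {"rot": [0,0,0],"offset": [0,-0.2,0.4],"gripper": 1}
    - {"rot": [0,0,0],"offset": [0,-0.2,0.4],"gripper": 1}
    - {"rot": [0,0,0],"offset": [0,-0.2,0.4],"gripper": 1}
    - {"rot": [0,0,0],"offset": [0,-0.2,0.4],"gripper": 1}
    - {"rot": [0,0,0],"offset": [0,-0.2,0.4],"gripper": 1}
    - {"rot": [0,0,0],"offset": [0,-0.2,0.4],"gripper": 1}

```text
time_s: 13.1
position: [0.566, -0.324, 0.1442]
tcp_rot: [[1.0, -0.019, -0.001], [-0.019, -1.0, 0.0], [-0.001, -0.0, -1.0]]
force: [-1.0, -1.4, 0.5]
opening: 0.133
```

>>> arm_command:
  targets:
    - {"rot": [0,0,0],"offset": [0,0,0],"gripper": 1}
    - {"rot": [0,0,0],"offset": [0,0,0],"gripper": 1}
    - {"rot": [0,0,0],"offset": [0,0,0],"gripper": 1}

```text
time_s: 13.4
position: [0.566, -0.324, 0.1442]
tcp_rot: [[1.0, -0.019, -0.001], [-0.019, -1.0, 0.0], [-0.001, -0.0, -1.0]]
force: [-2.5, -0.8, 2.0]
opening: 0.136
```

>>> arm_command:
  targets:
    - {"rot": [0,0,0],"offset": [0,0,-0.05],"gripper": 1}
    - {"rot": [0,0,0],"offset": [0,0,-0.1],"gripper": 1}
    - {"rot": [0,0,0],"offset": [0,0,-0.15],"gripper": 1}
    - {"rot": [0,0,0],"offset": [0,0,-0.2],"gripper": 1}
    - {"rot": [0,0,0],"offset": [0,0,-0.25],"gripper": 1}
    - {"rot": [0,0,0],"offset": [0,0,-0.3],"gripper": 1}

```text
time_s: 14.0
position: [0.5658, -0.3238, 0.1459]
tcp_rot: [[1.0, -0.019, -0.002], [-0.019, -1.0, 0.001], [-0.002, -0.001, -1.0]]
force: [0.3, -2.3, -15.1]
opening: 0.139
```

>>> arm_command:
  targets:
    - {"rot": [0,0,0],"offset": [0,0,-0.05],"gripper": 1}
    - {"rot": [0,0,0],"offset": [0,0,-0.1],"gripper": 1}
    - {"rot": [0,0,0],"offset": [0,0,-0.15],"gripper": 1}
    - {"rot": [0,0,0],"offset": [0,0,-0.2],"gripper": 1}
    - {"rot": [0,0,0],"offset": [0,0,-0.25],"gripper": 1}
    - {"rot": [0,0,0],"offset": [0,0,-0.3],"gripper": 1}

```text
time_s: 14.6
position: [0.5663, -0.3239, 0.1509]
tcp_rot: [[1.0, -0.019, 0.0], [-0.019, -1.0, 0.0], [0.0, -0.0, -1.0]]
force: [-0.7, -1.9, -9.5]
opening: 0.136
```

>>> arm_command:
  targets:
    - {"rot": [0,0,0],"offset": [0,0,-0.1],"gripper": 1}
    - {"rot": [0,0,0],"offset": [0,0,-0.3],"gripper": 1}
    - {"rot": [0,0,0],"offset": [0,0,-0.5],"gripper": 1}
    - {"rot": [0,0,0],"offset": [0,0,-0.7],"gripper": 1}
    - {"rot": [0,0,0],"offset": [0,0,-0.9],"gripper": 1}
    - {"rot": [0,0,0],"offset": [0,0,-1.1],"gripper": 1}
    - {"rot": [0,0,0],"offset": [0,0,-1.3],"gripper": 1}
    - {"rot": [0,0,0],"offset": [0,0,-1.3],"gripper": 1}

```text
time_s: 15.4
position: [0.5665, -0.3239, 0.1638]
tcp_rot: [[1.0, -0.019, 0.0], [-0.019, -1.0, -0.0], [0.0, 0.0, -1.0]]
force: [-2.4, 1.4, -3.0]
opening: 0.133
```

>>> arm_command:
  targets:
    - {"rot": [0,0,0],"offset": [0,0,0],"gripper": 1}
    - {"rot": [0,0,0],"offset": [0,0,0],"gripper": 1}
    - {"rot": [0,0,0],"offset": [0,0,0],"gripper": 1}
    - {"rot": [0,0,0],"offset": [0,0,0],"gripper": 1}
    - {"rot": [0,0,0],"offset": [0,0,0],"gripper": 1}
    - {"rot": [0,0,0],"offset": [0,0,0],"gripper": 1}
    - {"rot": [0,0,0],"offset": [0,0,0],"gripper": 1}

```text
time_s: 16.1
position: [0.5663, -0.324, 0.1632]
tcp_rot: [[1.0, -0.019, 0.0], [-0.019, -1.0, 0.0], [0.0, -0.0, -1.0]]
force: [-1.5, 0.3, -3.5]
opening: 0.134
```

Run:
```python
from h import *
s=bot.read_state();print(s['position'],s['force'],s['time_s'],s['moment'])
d=cap('side','s7');t=cap('top','t7');w=cap('wrist')
v=np.zeros((600,800,3),np.uint8);v[:400,:400]=cv2.resize(d['frame'][240:390,280:430],(400,400),interpolation=cv2.INTER_CUBIC)
v[:400,400:]=cv2.resize(d['frame'][110:230,260:380],(400,400),interpolation=cv2.INTER_CUBIC)
v[400:,:320]=cv2.resize(t['frame'],(320,200));v[400:,320:640]=cv2.resize(w['frame'],(320,200))
cv2.imwrite('pics/m7.png',v[:,:,::-1])
# cap height: blue panel lowest corner in side view before/after not needed; top-view panel
print(blobs(d,(100,120,60),(125,255,255),80),blobs(d,(50,120,50),(80,255,255),20))
```

```text
[ 0.56634023 -0.32396795  0.1632341 ] [-1.47721305  0.34199589 -3.49635555] 16.1 [0.16862937 0.33811297 0.02452409]
[([0, 0, 91, 172, 10292], [32.7, 76.1]), ([297, 0, 117, 117, 7582], [369.8, 46.7]), ([373, 281, 21, 35, 320], [381.7, 300.3]), ([336, 285, 35, 38, 781], [353.3, 303.3])] [([293, 188, 18, 15, 171], [301.3, 196.5]), ([392, 217, 9, 14, 81], [396.1, 224.0])]
```

View pics/m7.png

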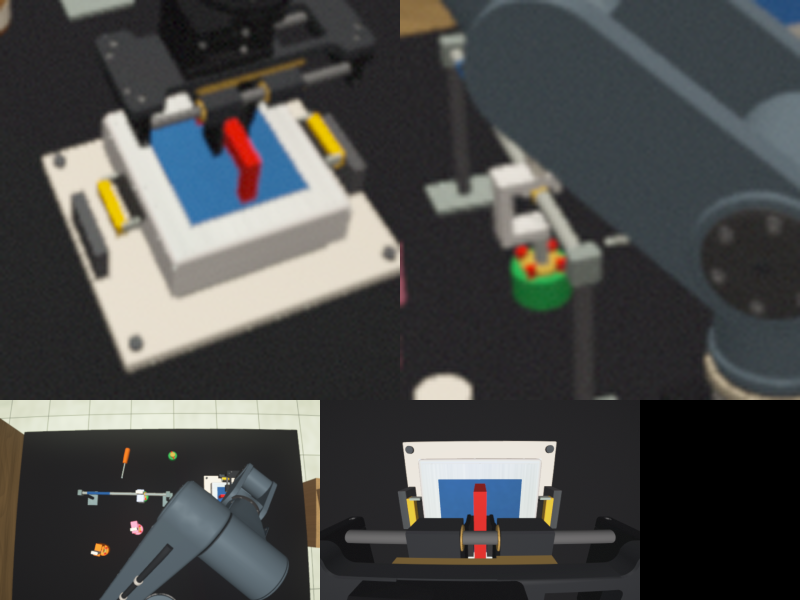

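The cap is held level about 19 mm up: TCP z rose from 0.144 to 0.163, the load is 3.5 N, and the blue panel's lower edge moved up 6 px in the side view. The carrier hangs unchanged at the mark. I'm handing in.

```bash
python3 -c "
from h import *
print(ticket.hand_in());s=bot.read_state();print(s['position'],s['force'],s['opening'],s['time_s'])"
```

```text
the job is handed in; nothing more can be done
None
the job is handed in; nothing more can be done
```

The job is done and handed in at about 16 s; the hand-in gives no verdict, and the arm could not be read afterwards.

- **Carrier:** I hooked the green-headed carrier onto the blue end and felt it rest on the bar. Then I slid it along to the yellow mark and let go. After letting go, the top camera put it within about 1 mm of the mark's centre, measured against a mark position found earlier. It still hung upright there at the end.
- **Cap:** I gripped the handle in the middle and pulled slowly. The highest force I read was 15 N, at the seal. The cap ended level and over the well, with the arm holding still and carrying about 3.5 N.
- **Cap height:** The arm rose 19 mm from where it gripped the handle. The side picture showed the cap about 18 mm higher by its blue panel's lower edge. The panel's centre suggested about 15 mm, but the gripper hides part of it. All three lie within the 12–30 mm allowed.
- **Other things:** The jar, screwdriver, spare sensor and look-alikes were not touched. The last pictures show nothing displaced, though the arm hides the jar in the top one. I did not measure them again.

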